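Cross-stack the screw cartons in the job tray

ROBOT

A 6-joint arm with a two-finger parallel gripper is mounted at the origin on the work surface. World frame = base frame: x ahead of the robot, y to its left, z up, the work surface at z = 0. Lengths are in m, angles in rad, forces in N, time in s.
With the tool pointing down it reaches from about 0.275 to 0.725 m from the base axis. Payload 5.6 kg.
Tool frame: the origin (TCP) lies between the finger pads; the fingertips stand ahead of it and the grasp point (between the pads) lies 11 mm behind it (r.tips_ahead is the x of the fingertips in the tool frame, in m); x points along the fingers, y is the direction in which the jaws open and shut, and the axes are right-handed (so a half turn about x gives the same grasp; the last joint's range is limited). The gripper opens to 85 mm and grips with 20 to 120 N. Pads are 22 mm wide; open, the fingers measure 114 mm over their backs; the gripper's body (76 mm by 85 mm) begins 54 mm behind the grasp point. The pads swing forward as they close: fully open they stand 13 mm farther back than shut.
Start: joints at [1.469, 0.255, 0.108, 0, -1.424, -0.285], TCP at [0.207, 0.509, 0.239] pointing down, gripper open.
Joint ranges: [-2.95, 2.95], [-1.21, 1.97], [-1.09, 1.5], [-2.87, 1.71], [-2.94, -0.07], [-3.05, 3.05]. Speed limits (rad/s): [2.57, 2.57, 3.14, 3.14, 3.14, 3.14].

INTERFACE

Orientations are given as [roll, pitch, yaw] about the fixed x, y, z axes, in that order (R = Rz(yaw) Ry(pitch) Rx(roll)).
In Python, from workcell import r, read_camera gives the robot as it stands.
- The arm moves only by the shell command python3 -m pendant 'ROWS' [FORCE]. ROWS is a JSON object of lists of equal length, an entry for each row: "grip": the closure, from 0 (fully open) to 1 (shut); "linear": the shift along the tool's x, y, z in cm, a list of three; "angular": the turn, a rotation vector about the tool's x, y, z in degrees, a list of three. In form: {"grip": [grip, ...], "linear": [[x, y, z], ...], "angular": [[rx, ry, rz], ...]}. A call has 1 to 5 rows; each row is the pose to reach, as a shift and turn from the pose measured when the call began, along the tool's axes at that moment; what a row does not reach only later rows make up. A row lasts 1/8 s, in which the tool goes at most 62.5 mm and 10.7 degrees, less where a joint would pass 70% of its speed; a pose out of reach is approached as far as the arm can. A call with a gripper value outside its range is refused whole. The fingers move at their own pace and stop on an object; FORCE is the grip in N (left out, the last holds). Time passes only in rows, so rows that repeat a pose let the fingers close. It gives the time, the measured TCP pose, the force and the opening at its end, in the units of the state.
- r.get_obs(): the state, without advancing time (a new reading comes with each control period).
- read_camera(name): name is "side" or "top" or "wrist"; returns a dict with "img" (480x640x3 uint8, red, green, blue), "depth" (480x640 float32, m along the optical axis (not along the pixel's ray), 0 where there is no reading), "mtx" (3x3 intrinsics, pixels), "rvec" (rotation vector, rad) and "tvec" (3), from world to camera coordinates, as OpenCV has them. Camera axes: x right, y down, z forward; pixel columns grow to the right and rows downward; lengths in m; the calibration is good to about 2 mm. The wrist camera is an equidistant fisheye: a pixel r from the principal point sees the ray r / f radians off the axis. A picture is of the moment at which its call begins.
- r.sign_off(): hands the job in, once; it reports no verdict.
The state is a dict: "clock": time; "qpos": joint angles; "joint_vel": joint speeds; "effort": joint torques, N m; "tool_pos": TCP position; "ee_rot": TCP orientation; "ft_force": force on the tool from outside, world axes, zero at the start; "ft_torque": the same for the moment, N m; "finger_gap": finger opening in m.
Only numpy, scipy, OpenCV 4.12 (cv2) and the standard library are available. Lean on these libraries where they do the work, as an engineer would, in place of code of your own. Each camera call takes 0.05 s, during which the arm holds its last target. There are 200 camera calls.

TASK

Pack the black tray for the next job: set the two red-label screw cartons flat on its two white rectangles, then lay the two yellow-label cartons side by side on top of them, turned crosswise so that each yellow one bridges both red ones and the two layers cover the same square. Leave the blue-label and green-label cartons where they are, and let the finished stack stand by itself.

Things in the scene. Friction and masses are not known exactly. Their poses are not given: they have to be found in the camera images.
- red_carton_a: closed kraft-cardboard screw carton, 60 mm long (its x axis) x 28 mm wide (its y axis) x 34 mm high, with a red label on top and on the long sides. Origin: centre of the underside; z up. Starts flat on the bench, standing free of its neighbours. Has room for fingers at its two 28 mm end faces (grip across the 60 mm length); under 0.25 kg. One of two alike red cartons.
- red_carton_b: closed kraft-cardboard screw carton, 60 mm long (its x axis) x 28 mm wide (its y axis) x 34 mm high, with a red label on top and on the long sides. Origin: centre of the underside; z up. Starts flat on the bench, standing free of its neighbours. Has room for fingers at its two 28 mm end faces (grip across the 60 mm length); under 0.25 kg. One of two alike red cartons.
- yellow_carton_a: closed kraft-cardboard screw carton, 60 mm long (its x axis) x 28 mm wide (its y axis) x 34 mm high, with a yellow label on top and on the long sides. Origin: centre of the underside; z up. Starts flat on the bench, standing free of its neighbours. Has room for fingers at its two 28 mm end faces (grip across the 60 mm length); under 0.25 kg. One of two alike yellow cartons.
- yellow_carton_b: closed kraft-cardboard screw carton, 60 mm long (its x axis) x 28 mm wide (its y axis) x 34 mm high, with a yellow label on top and on the long sides. Origin: centre of the underside; z up. Starts flat on the bench, standing free of its neighbours. Has room for fingers at its two 28 mm end faces (grip across the 60 mm length); under 0.25 kg. One of two alike yellow cartons.
- blue_carton: closed kraft-cardboard screw carton, 60 mm long (its x axis) x 28 mm wide (its y axis) x 34 mm high, with a blue label on top and on the long sides. Origin: centre of the underside; z up. Starts flat on the bench, standing free of its neighbours. Does not belong to the job: leave it where it is.
- green_carton: closed kraft-cardboard screw carton, 60 mm long (its x axis) x 28 mm wide (its y axis) x 34 mm high, with a green label on top and on the long sides. Origin: centre of the underside; z up. Starts flat on the bench, standing free of its neighbours. Does not belong to the job: leave it where it is.
- black_tray: Square black tray fixed to the bench, 110 mm outside, 104 mm inside; floor 4 mm thick, rim 10 mm high (6 mm over the floor: keep fingertips above it). Two white rectangles, 60 mm (tray x) by 28 mm (tray y), are painted on the floor, centred at tray x = 0, y = +16 and -16 mm. Origin: centre of the underside, z up. This is the tray to load.
- blue_tray: Square blue tray fixed to the bench, 110 mm outside, 104 mm inside; floor 4 mm thick, rim 10 mm high (6 mm over the floor: keep fingertips above it). Two white rectangles, 60 mm (tray x) by 28 mm (tray y), are painted on the floor, centred at tray x = 0, y = +16 and -16 mm. Origin: centre of the underside, z up. For another job: leave it empty.
Things that resemble listed ones, but are neither listed nor needed, are in the scene too. What is shaped like the red_carton_a but pink or turquoise is not meant. Leave any purple look-alike of the red_carton_b alone.

How it is judged:
By the outcome, as a careful person would: the job done as asked, in the order asked, and still so for the second after the job is handed in, with the robot touching nothing.
It also fails if it takes over 109 s, if anything falls off the work surface, if the arm or the gripper's body presses on something with over 40 N, if the wrist force passes 120 N, or if a joint passes its speed limit or range.

## Working session

There is one attempt and no reset: what is moved stays moved. The work goes in short steps, Python scripts to look and compute and a shell command to move; the robot and the scene stay as the last step left them, time stands still between calls to the robot, and variables do not carry over. Pictures are saved under pics/ and viewed, about 12 in all and at most 16, crops included, and the job is handed in when it is done.

```bash
mkdir -p pics; ls; python3 - <<'E'
from workcell import r, read_camera
import cv2
print(r.get_obs(), r.tips_ahead)
for n in("top","side"):
    c=read_camera(n); cv2.imwrite(f"pics/{n}0.png",c["img"][:,:,::-1]); print(n,c["mtx"].tolist(),c["rvec"],c["tvec"])
E
```

```text
pics
{'clock': 0.0, 'qpos': array([ 1.46856581e+00,  2.55783905e-01,  1.07011412e-01, -4.91341231e-04,
       -1.42389730e+00, -2.84630075e-01]), 'joint_vel': array([ 1.69388677e-04, -8.42594116e-04,  1.22788474e-04, -5.93836185e-04,
       -1.90549557e-03, -9.73058304e-05]), 'effort': array([-5.85656944e-04, -3.86632454e+01,  2.37942356e+01,  5.36499470e+00,
       -6.04999877e-03, -1.60481557e-05]), 'tool_pos': array([0.20724895, 0.50894407, 0.2383765 ]), 'ee_rot': array([ 1.60165486,  1.56886085, -1.92687076]), 'ft_force': array([-0.79395802, -0.07297301, -0.18181759]), 'ft_torque': array([-0.02195111,  0.04630924,  0.07887864]), 'finger_gap': 0.08554530845247232} 0.008
top [[438.4116810055246, 0.0, 320.6482617599394], [0.0, 438.4116810055246, 246.33733298545815], [0.0, 0.0, 1.0]] [ 2.20404932 -2.22286135  0.09628136] [-0.00404586  0.541841    0.83871602]
side [[576.2093492288194, 0.0, 317.08499553464617], [0.0, 576.2093492288194, 245.9255149743894], [0.0, 0.0, 1.0]] [ 2.07367435 -0.76332814  0.37578886] [-0.42691117  0.2513038   0.77143016]
```

View pics/top0.png

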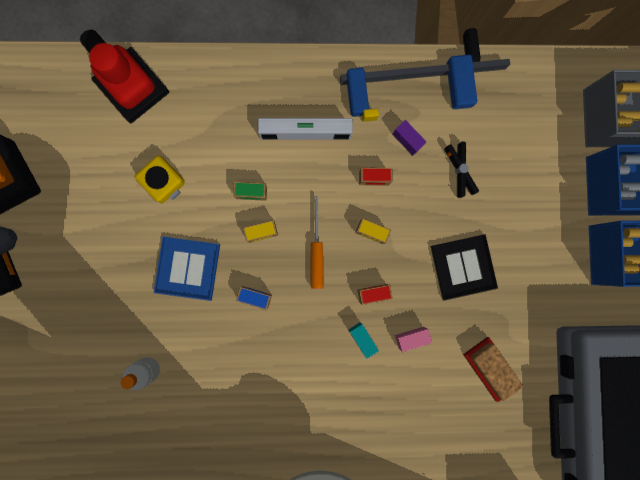

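View pics/side0.png

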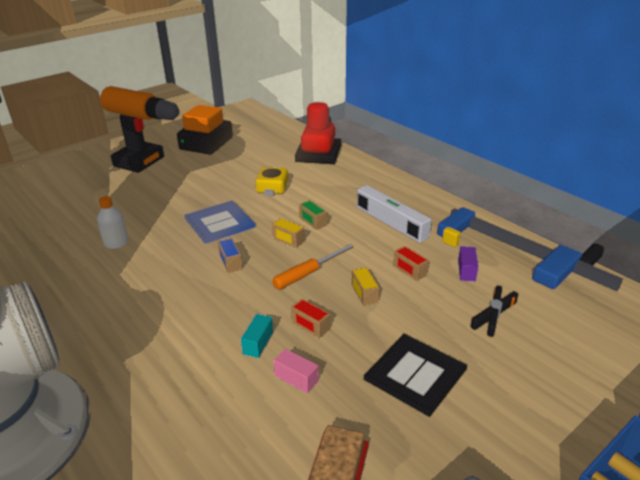

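The top view shows these cartons and trays:
- Red-label cartons at (376,176) and (375,294).
- Yellow-label cartons at (260,231) and (374,231).
- Green carton at (250,190) and blue carton at (254,298).
- Black tray at (464,266) and blue tray at (187,267).

Pink (413,340), turquoise (363,340) and purple (409,137) are solid-colour look-alikes. The yellow bit at (371,115) is part of the clamp. The reds and yellows I chose are kraft cartons with a coloured label. Next I confirm this in a crop and measure.

```bash
cat > h.py <<'E'
import numpy as np, cv2
from scipy.spatial.transform import Rotation as Ro
from workcell import r, read_camera
def rays(c, uv, fish=False):
    K=c["mtx"]; p=(np.asarray(uv,float)-K[:2,2])/[K[0,0],K[1,1]]
    if fish:
        t=np.linalg.norm(p,axis=-1,keepdims=True); p=p*np.tan(t)/np.maximum(t,1e-9)
    return np.concatenate([p,np.ones(p.shape[:-1]+(1,))],-1)
def cloud(c,fish=False):
    v,u=np.mgrid[:480,:640]; d=rays(c,np.stack([u,v],-1),fish)*c["depth"][...,None]
    R=cv2.Rodrigues(c["rvec"])[0]; return (d-np.ravel(c["tvec"]))@R
def on_plane(c,uv,z,fish=False):
    R=cv2.Rodrigues(c["rvec"])[0]; d=rays(c,uv,fish)@R; o=-R.T@np.ravel(c["tvec"])
    return o+d*((z-o[2])/d[...,2])[...,None]
def rect(xy):
    (cx,cy),(w,h),a=cv2.minAreaRect(xy.astype(np.float32)*1000)
    if w<h: w,h,a=h,w,a+90
    return np.round([cx,cy,w,h,(a+90)%180-90],1)   # mm, deg of long axis
def top_rect(c,u,v,z=(.028,.040),R=32,fish=False):
    P=cloud(c,fish)
    m=(P[...,2]>z[0])&(P[...,2]<z[1])&(c["depth"]>0)
    n,l=cv2.connectedComponents(m.astype(np.uint8),connectivity=4); k=l[v,u]
    m=l==k; return rect(P[m][:,:2]), round(float(np.median(P[m][:,2])),4), int(m.sum()), k
def tool():
    o=r.get_obs(); return o, Ro.from_euler("xyz",o["ee_rot"]).as_matrix()
def go(x,y,z,a):
    """shift (cm) and turn (deg) from now to TCP xyz (m), tool down, jaw axis y at world angle a deg (mod 180)"""
    o,T=tool(); best=None
    for s in (0,180):
        b=np.radians(a+s); Y=[np.cos(b),np.sin(b),0]; X=[0,0,-1]
        G=np.array([X,Y,np.cross(X,Y)]).T
        rv=Ro.from_matrix(T.T@G).as_rotvec(degrees=True)
        if best is None or np.linalg.norm(rv)<np.linalg.norm(best): best=rv
    print("lin",np.round(T.T@(np.array([x,y,z])-o["tool_pos"])*100,2),"ang",np.round(best,1),"q6",round(float(o["qpos"][5]),2))
E
python3 - <<'E'
from h import *
c=read_camera("top")
for n,u,v in(("redfar",376,176),("rednear",375,294),("yL",260,231),("yR",374,231),("green",250,190),("blue",254,298)):
    print(n,top_rect(c,u,v), on_plane(c,[[u,v]],.034)[0].round(3))
hsv=cv2.cvtColor(c["img"],cv2.COLOR_RGB2HSV); w=((hsv[...,1]<40)&(hsv[...,2]>150)).astype(np.uint8)
n,l,s,ct=cv2.connectedComponentsWithStats(w)
for i in range(1,n):
    x,y,W,H,A=s[i]
    if A>200 and 420<ct[i][0]<500 and 240<ct[i][1]<300:
        v,u=np.nonzero(l==i); print("white",ct[i],A,rect(on_plane(c,np.stack([u,v],-1),.004)[:,:2]))
print(tool()[1].round(3))
im=c["img"][:,:,::-1]; cv2.imwrite("pics/crop1.png",cv2.resize(im[150:325,230:500],None,fx=2.9,fy=2.9,interpolation=cv2.INTER_CUBIC))
E
```

```text
redfar (array([ 677.3, -115.1,   59.1,   27.8,   89.4]), 0.0359, 463, np.int32(49)) [ 0.675 -0.116  0.034]
rednear (array([ 449. , -110.9,   60.5,   28.3,  -80.1]), 0.036, 481, np.int32(104)) [ 0.449 -0.11   0.034]
yL (array([571.1, 107.5,  60. ,  28.4, -76.5]), 0.0357, 480, np.int32(67)) [0.571 0.107 0.034]
yR (array([ 570.4, -108.8,   60. ,   28.5,   67.1]), 0.036, 473, np.int32(66)) [ 0.569 -0.11   0.034]
green (array([649.3, 127.4,  60.5,  28.6,  87.2]), 0.0356, 486, np.int32(55)) [0.649 0.125 0.034]
blue (array([444.9, 120.2,  60. ,  28.2,  73. ]), 0.0356, 494, np.int32(106)) [0.445 0.118 0.034]
white [471.2924282  265.01827676] 383 [ 502.8 -308.2   58.4   26.2   11.6]
white [455.74479167 268.38020833] 384 [ 496.4 -276.8   58.5   26.1   11.7]
[[-0.    -0.377 -0.926]
 [-0.001 -0.926  0.377]
 [-1.     0.001 -0.   ]]
```

View pics/crop1.png

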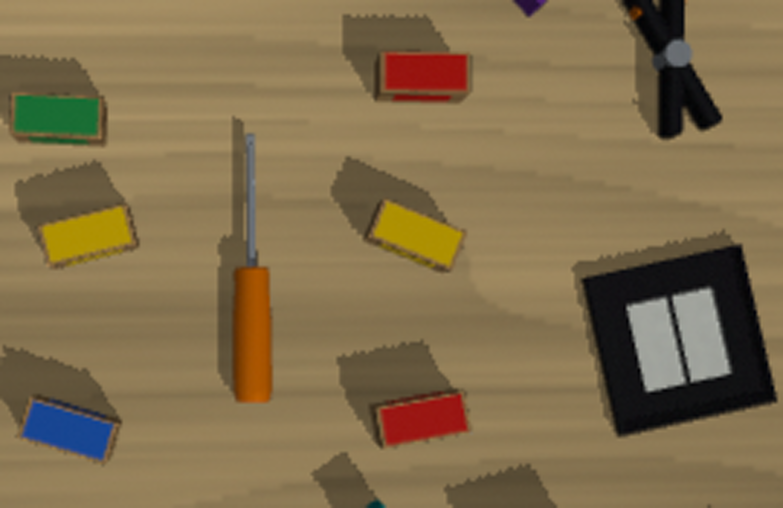

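The crop confirms the choice: red cartons at crop (425,75) and (420,418), yellow at (88,235) and (415,235), all kraft with a red or yellow label. The black tray is at (680,340) with its two white rectangles. The measured sizes come out at 60x28 mm, and the white rectangles are 32 mm apart, as stated. I start with the near red carton.

```bash
python3 -c "
from h import *
go(.449,-.111,.16,-80.1)"
```

```text
lin [  7.93  48.3  -45.78] ang [-32.1   0.   -0.1] q6 -0.28
```

```bash
python3 -m pendant '{"grip":[0,0,0,0,0],"linear":[[0,4.5,-4.2],[0,9,-8.4],[1,13.5,-12.6],[1,18,-17],[2,22,-21]],"angular":[[-6,0,0],[-12,0,0],[-18,0,0],[-25,0,0],[-32,0,0]]}' 60; python3 -c "
from h import *
go(.449,-.111,.16,-80.1)"
```

```text
clock: 0.78
tool_pos: [0.3192, 0.2243, 0.2193]
ee_rot: [2.828, 1.57, -0.137]
ft_force: [2.1, 0.1, 0.1]
finger_gap: 0.0856
lin [ 5.95 35.28 -6.89] ang [ 0.2 -0.  -0. ] q6 0.73
```

```bash
python3 -m pendant '{"grip":[0,0,0,0,0],"linear":[[1,6,-1.2],[2,12,-2.4],[3,18,-3.6],[4,24,-4.8],[5,30,-6]],"angular":[[0,0,0],[0,0,0],[0,0,0],[0,0,0],[0,0,0]]}' && python3 -m pendant '{"grip":[0,0],"linear":[[1,5.3,-0.9],[1,5.3,-0.9]],"angular":[[0,0,0],[0,0,0]]}'; python3 - <<'E'
from h import *
go(.449,-.111,.018,-80.1)
c=read_camera("wrist"); cv2.imwrite("pics/w1.png",c["img"][:,:,::-1])
P=cloud(c,True); m=(P[...,2]>.03)&(P[...,2]<.038)&(np.abs(P[...,0]-.449)<.05)&(np.abs(P[...,1]+.111)<.05)
h=cv2.cvtColor(c["img"],cv2.COLOR_RGB2HSV); red=((h[...,0]<8)|(h[...,0]>172))&(h[...,1]>150)&(h[...,2]>60)
print(m.sum(), rect(P[m][:,:2]) if m.sum() else 0); m&=red
print(m.sum(), rect(P[m][:,:2]) if m.sum() else 0)
E
```

```text
clock: 1.4
tool_pos: [0.4313, -0.0626, 0.1692]
ee_rot: [3.114, 1.57, 0.148]
ft_force: [1.3, 1.0, 0.8]
finger_gap: 0.0855
clock: 1.65
tool_pos: [0.449, -0.1163, 0.1576]
ee_rot: [-0.077, 1.569, -3.048]
ft_force: [0.3, 1.1, 0.4]
finger_gap: 0.0855
lin [13.96 -0.52 -0.12] ang [-0.1  0.1  0. ] q6 1.66
3016 [ 449.5 -111.    60.    28.1  -80.1]
2345 [ 449.5 -111.2   54.    24.5  -80.1]
```

View pics/w1.png

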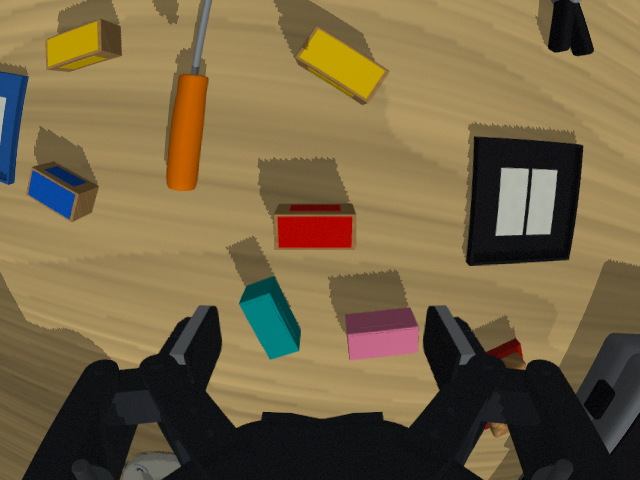

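The wrist view shows the near red carton centred at (315,230) between the fingers, with the pink and turquoise pieces below it, clear of the jaws. It agrees with the top camera to 0.5 mm. Next I descend and grip.

```bash
python3 -m pendant '{"grip":[0,0,0,0,0],"linear":[[3,-0.5,-0.1],[7,-0.5,-0.1],[11,-0.5,-0.1],[13.9,-0.5,-0.1],[13.9,-0.5,-0.1]],"angular":[[0,0,0],[0,0,0],[0,0,0],[0,0,0],[0,0,0]]}' && python3 -m pendant '{"grip":[1,1,1,1,1],"linear":[[0,0,0],[0,0,0],[0,0,0],[0,0,0],[0,0,0]],"angular":[[0,0,0],[0,0,0],[0,0,0],[0,0,0],[0,0,0]]}' 50;  python3 -m pendant '{"grip":[1,1,1,1],"linear":[[0,0,0],[-3,0,0],[-8,0,0],[-8,0,0]],"angular":[[0,0,0],[0,0,0],[0,0,0],[0,0,0]]}'; python3 - <<'E'
from h import *
c=read_camera("wrist")
hsv=cv2.cvtColor(c["img"],cv2.COLOR_RGB2HSV); w=((hsv[...,1]<40)&(hsv[...,2]>140)).astype(np.uint8)
n,l,s,ct=cv2.connectedComponentsWithStats(w)
for i in range(1,n):
    if s[i][4]>200:
        v,u=np.nonzero(l==i); print("white",ct[i],rect(on_plane(c,np.stack([u,v],-1),.004,True)[:,:2]))
a=np.radians(11.7); y=.016*np.array([-np.sin(a),np.cos(a)]); t=np.array([.4996,-.2925])
print(t+y,t-y)
go(*(t+y),.12,11.7)
E
```

```text
clock: 2.33
tool_pos: [0.4472, -0.1087, 0.0179]
ee_rot: [-0.184, 1.565, 3.132]
ft_force: [0.3, 0.1, 0.9]
finger_gap: 0.0849
clock: 2.95
tool_pos: [0.4487, -0.1085, 0.0199]
ee_rot: [-0.236, 1.569, 3.08]
ft_force: [-0.8, 1.0, 5.8]
finger_gap: 0.0593
clock: 3.45
tool_pos: [0.4517, -0.1085, 0.104]
ee_rot: [2.981, 1.563, 0.014]
ft_force: [-0.4, -0.2, -2.6]
finger_gap: 0.0585
white [549.90690134 224.56044465] [ 496.6 -276.    59.8   28.    11.7]
white [580.67892426 224.21405049] [ 503.1 -307.4   59.7   28.    11.4]
[ 0.4963554  -0.27683244] [ 0.5028446  -0.30816756]
lin [-1.84 17.41 -1.66] ang [88.3 -0.1  0.1] q6 1.64
```

```bash
python3 -m pendant '{"grip":[1,1,1,1,1],"linear":[[-1,2,-0.2],[-1.8,4,-0.4],[-1.8,7,-0.7],[-1.8,10,-1],[-1.8,13,-1.3]],"angular":[[10,0,0],[20,0,0],[30,0,0],[40,0,0],[50,0,0]]}'; python3 -c "
from h import *
go(.4966,-.2764,.12,11.6)"
```

```text
clock: 4.12
tool_pos: [0.4844, -0.2345, 0.118]
ee_rot: [-0.954, 1.569, 1.483]
ft_force: [-0.3, -0.2, -0.9]
finger_gap: 0.059
lin [-0.21  2.4  -3.64] ang [38.   0.1  0.1] q6 1.03
```

```bash
python3 -m pendant '{"grip":[1,1,1,1,1],"linear":[[-0.2,0.6,-0.9],[-0.2,1.2,-1.8],[-0.2,1.8,-2.7],[-0.2,2.4,-3.6],[-0.2,2.4,-3.6]],"angular":[[10,0,0],[20,0,0],[30,0,0],[38,0,0],[38,0,0]]}'; python3 - <<'E'
from h import *
go(.4966,-.2764,.0245,11.6)
c=read_camera("wrist"); cv2.imwrite("pics/w2.png",c["img"][:,:,::-1])
c=read_camera("side"); cv2.imwrite("pics/s2.png",cv2.resize(c["img"][220:440,300:520,::-1],None,fx=2.7,fy=2.7))
E
```

```text
clock: 4.75
tool_pos: [0.4955, -0.2761, 0.1183]
ee_rot: [0.42, 1.567, 2.194]
ft_force: [-0.4, 0.4, -1.5]
finger_gap: 0.0587
lin [ 9.38 -0.12 -0.09] ang [ 0.   0.2 -0.1] q6 0.44
```

View pics/w2.png

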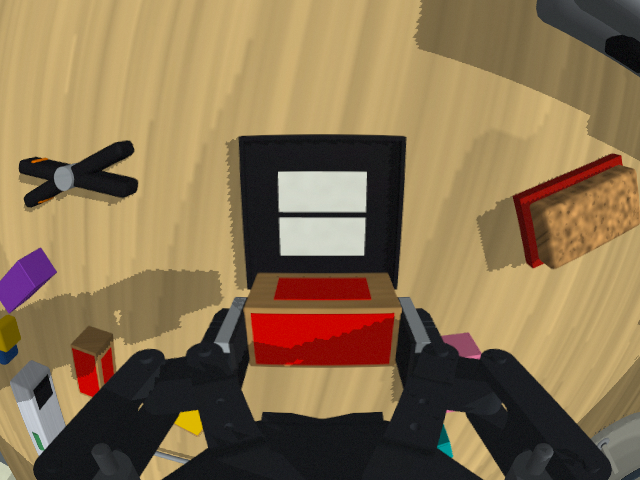

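The held carton is at (322,320), level and square in the jaws, with the tray beyond it at (322,212). Now I measure its offset in the hand from the depth image.

```bash
cat >> h.py <<'E'
def held():
    """held carton in wrist depth: top-face rect in world mm, tool-frame spans; returns bottom below TCP"""
    c=read_camera("wrist"); o,T=tool(); P=cloud(c,True); L=(P-o["tool_pos"])@T
    m=(np.abs(L[...,1])<.026)&(np.abs(L[...,2])<.035)&(L[...,0]>-.03)&(L[...,0]<.03)&(c["depth"]>0)
    top=m&(np.abs(L[...,0]-np.percentile(L[m][:,0],2))<.004)
    q=rect(P[top][:,:2]); z=np.median(P[top][:,2]); f=L[top]
    print("top",top.sum(),"z",round(z,4),"rect",q,"tool x(top)",np.median(f[:,0]).round(4),"tool z span",np.percentile(f[:,2],[.5,99.5]).round(4),
     "offset mm",np.round(q[:2]-o["tool_pos"][:2]*1000,1),"bottom below tcp mm",round(float(34+1000*np.median(f[:,0])),1))
    return m,L
E
python3 -c "
from h import *
m,L=held(); go(.4966,-.2764,.0245,11.6)
for z in np.arange(-.035,.035,.005):
    k=m&(L[...,2]>=z)&(L[...,2]<z+.005)
    if k.sum(): print(round(z,3),k.sum(),L[k][:,0].min().round(4),np.median(L[k][:,0]).round(4),L[k][:,0].max().round(4))
"
```

```text
top 8311 z 0.1324 rect [ 495.9 -275.8   52.    29.9   11.6] tool x(top) -0.0132 tool z span [-0.0143  0.014 ] offset mm [ 0.1 -0.2] bottom below tcp mm 20.8
lin [ 9.46 -0.07 -0.12] ang [ 0.2  0.2 -0. ] q6 0.44
-0.02 13 -0.0142 0.002 0.0117
-0.015 5810 -0.0154 -0.0037 0.0212
-0.01 1545 -0.0151 -0.0133 -0.0114
-0.005 1459 -0.0154 -0.0134 -0.0115
0.0 1358 -0.0153 -0.0133 -0.0118
0.005 1300 -0.0151 -0.0133 -0.0115
0.01 889 -0.015 -0.0131 -0.0114
```

```bash
python3 -m pendant '{"grip":[1,1,1,1,1],"linear":[[2,-0.1,-0.1],[5,-0.1,-0.1],[8,-0.1,-0.1],[8.5,-0.1,-0.1],[8.5,-0.1,-0.1]],"angular":[[0,0,0],[0,0,0],[0,0,0],[0,0,0],[0,0,0]]}'; python3 -c "
from h import *
go(.4966,-.2764,.0250,11.6)"
```

```text
clock: 5.52
tool_pos: [0.4972, -0.2761, 0.0348]
ee_rot: [0.114, 1.568, 1.891]
ft_force: [0.5, -0.3, -1.7]
finger_gap: 0.0592
lin [ 0.98  0.07 -0.02] ang [ 0.2  0.1 -0. ] q6 0.44
```

```bash
python3 -m pendant '{"grip":[1,1,1,1],"linear":[[0.5,0,0],[0.95,0,0],[0.95,0,0],[0.95,0,0]],"angular":[[0,0,0],[0,0,0],[0,0,0],[0,0,0]]}'; python3 -c "
from h import *
o=r.get_obs();print(o['ft_force'])
held();go(.4966,-.2764,.0247,11.6)"
```

```text
clock: 6.02
tool_pos: [0.4973, -0.2762, 0.0255]
ee_rot: [0.031, 1.568, 1.808]
ft_force: [0.3, -0.2, -2.3]
finger_gap: 0.0587
[ 0.29885075 -0.16907104 -2.30510945]
top 8343 z 0.039 rect [ 497.3 -276.2   52.    29.6   12.1] tool x(top) -0.0136 tool z span [-0.0142  0.0139] offset mm [-0. -0.] bottom below tcp mm 20.4
lin [ 0.08  0.07 -0.01] ang [ 0.3  0.1 -0. ] q6 0.44
```

```bash
python3 -m pendant '{"grip":[1,1,0,0,0],"linear":[[0.1,0,0],[0.1,0,0],[0.1,0,0],[0.1,0,0],[0.1,0,0]],"angular":[[0,0,0],[0,0,0],[0,0,0],[0,0,0],[0,0,0]]}' && python3 -m pendant '{"grip":[0,0,0,0,0],"linear":[[0,0,0],[-2,0,0],[-6,0,0],[-10,0,0],[-13,0,0]],"angular":[[0,0,0],[0,0,0],[0,0,0],[0,0,0],[0,0,0]]}'; python3 -c "
from h import *
go(.6765,-.1155,.16,89.4)"
```

```text
clock: 6.7
tool_pos: [0.4975, -0.2763, 0.0247]
ee_rot: [-0.18, 1.569, 1.598]
ft_force: [0.4, 0.8, -0.3]
finger_gap: 0.0856
clock: 7.32
tool_pos: [0.4979, -0.2767, 0.1568]
ee_rot: [-1.166, 1.569, 0.612]
ft_force: [0.1, 0.1, -0.1]
finger_gap: 0.0857
lin [ -0.27 -20.79  12.1 ] ang [-77.5  -0.    0.1] q6 0.44
```

```bash
python3 -m pendant '{"grip":[0,0,0,0,0],"linear":[[0,-3,2],[0,-7,4],[0,-11,6.4],[0,-15,8.7],[0,-18,10.5]],"angular":[[-10,0,0],[-20,0,0],[-30,0,0],[-40,0,0],[-50,0,0]]}' && python3 -m pendant '{"grip":[0,0,0,0],"linear":[[-0.3,0,0],[-0.3,0,0],[-0.3,0,0],[-0.3,0,0]],"angular":[[-10,0,0],[-20,0,0],[-27.5,0,0],[-27.5,0,0]]}'; python3 - <<'E'
from h import *
c=read_camera("wrist")
P=cloud(c,True)
m=(P[...,2]>.03)&(P[...,2]<.038)&(np.abs(P[...,0]-.677)<.045)&(np.abs(P[...,1]+.115)<.045)
print(m.sum(), rect(P[m][:,:2]))
c=read_camera("top"); print(top_rect(c,464,266,z=(.034,.045)))
v=cv2.projectPoints(np.array([[.4966,-.2764,.038]]),c["rvec"],c["tvec"],c["mtx"],None)[0].ravel().round().astype(int); print(v,top_rect(c,*v,z=(.034,.045)))
go(.6765,-.1155,.018,89.4)
E
```

```text
clock: 7.95
tool_pos: [0.6536, -0.1355, 0.157]
ee_rot: [-1.985, 1.569, 0.672]
ft_force: [0.3, -0.7, -0.9]
finger_gap: 0.0857
clock: 8.45
tool_pos: [0.6535, -0.1355, 0.1598]
ee_rot: [-2.348, 1.569, 0.787]
ft_force: [0.4, 0.2, -0.4]
finger_gap: 0.0854
3173 [ 678.8 -116.5   60.5   28.3   89.3]
(array([ 497.8, -275. ,   60.2,   29.3,   11.7]), 0.0401, 488, np.int32(45))
[462 268] (array([ 497.8, -275. ,   60.2,   29.3,   11.7]), 0.0401, 488, np.int32(45))
lin [14.19 -2.   -2.26] ang [ 0.2 -0.1  0.1] q6 1.54
```

```bash
python3 -m pendant '{"grip":[0,0,0,0,0],"linear":[[0,-1,-1.2],[2,-2,-2.4],[6,-2,-2.4],[10,-2,-2.4],[14,-2,-2.4]],"angular":[[0,0,0],[0,0,0],[0,0,0],[0,0,0],[0,0,0]]}' && python3 -c "
from h import *
go(.678,-.116,.018,89.4)"
```

```text
clock: 9.18
tool_pos: [0.6777, -0.1146, 0.017]
ee_rot: [-1.509, 1.569, 1.625]
ft_force: [-0.4, 0.4, -0.5]
finger_gap: 0.0856
lin [-0.1   0.14 -0.03] ang [0.2 0.  0.1] q6 1.51
```

```bash
python3 -m pendant '{"grip":[1,1,1,1,1],"linear":[[0,0.1,0],[0,0.1,0],[0,0.1,0],[0,0.1,0],[0,0.1,0]],"angular":[[0,0,0],[0,0,0],[0,0,0],[0,0,0],[0,0,0]]}' 50 && python3 -m pendant '{"grip":[1,1,1,1,1],"linear":[[0,0,0],[-2,0,0],[-6,0,0],[-10,0,0],[-10,0,0]],"angular":[[0,0,0],[0,0,0],[0,0,0],[0,0,0],[0,0,0]]}'; python3 -c "
from h import *
held();go(.5031,-.3078,.12,11.6)"
```

```text
clock: 9.8
tool_pos: [0.678, -0.1156, 0.0177]
ee_rot: [-2.111, 1.569, 1.023]
ft_force: [-0.9, 0.6, -1.1]
finger_gap: 0.0591
clock: 10.42
tool_pos: [0.6803, -0.1162, 0.1226]
ee_rot: [-3.047, 1.561, 0.087]
ft_force: [-0.3, 0.2, -2.3]
finger_gap: 0.0587
top 8696 z 0.1404 rect [ 681.5 -115.8   52.    29.5   89.7] tool x(top) -0.0207 tool z span [-0.017   0.0111] offset mm [ 2.6 -0. ] bottom below tcp mm 13.3
lin [-0.15 19.34 17.43] ang [77.9 -0.2  0.3] q6 1.51
```

```bash
python3 -m pendant '{"grip":[1,1,1,1,1],"linear":[[0,3,3],[0,7,6],[0,11,9],[0,14,12.5],[0,17,15]],"angular":[[10,0,0],[20,0,0],[30,0,0],[40,0,0],[50,0,0]]}' && python3 -c "
from h import *
go(.5031,-.3078,.12,11.6)"
```

```text
clock: 11.1
tool_pos: [0.5251, -0.2851, 0.1172]
ee_rot: [-1.337, 1.567, 0.918]
ft_force: [0.7, -1.3, -1.7]
finger_gap: 0.0589
lin [-0.29  3.14 -0.36] ang [27.6  0.1  0.2] q6 0.92
```

```bash
python3 -m pendant '{"grip":[1,1,1,1,1],"linear":[[-0.3,1,0],[-0.3,2,-0.2],[-0.3,3.1,-0.4],[-0.3,3.1,-0.4],[-0.3,3.1,-0.4]],"angular":[[10,0,0],[20,0,0],[27.6,0,0],[27.6,0,0],[27.6,0,0]]}' && python3 -c "
from h import *
held();go(.5031,-.3078,.035,11.6)"
```

```text
clock: 11.72
tool_pos: [0.5035, -0.3074, 0.1194]
ee_rot: [-0.562, 1.567, 1.213]
ft_force: [-0.2, 0.1, -1.5]
finger_gap: 0.0592
top 8683 z 0.1371 rect [ 503.8 -308.2   52.3   29.7   12.7] tool x(top) -0.0175 tool z span [-0.015   0.0131] offset mm [ 0.1 -0.8] bottom below tcp mm 16.5
lin [ 8.46  0.09 -0.05] ang [0.1 0.2 0.1] q6 0.49
```

```bash
python3 -m pendant '{"grip":[1,1,1,1,1],"linear":[[2,0,0],[5,0,0],[8,0,0],[8.5,0,0],[8.5,0,0]],"angular":[[0,0,0],[0,0,0],[0,0,0],[0,0,0],[0,0,0]]}'; python3 -c "
from h import *
held();go(.5030,-.3072,.0215,11.6)"
```

```text
clock: 12.4
tool_pos: [0.5043, -0.3072, 0.0351]
ee_rot: [-0.772, 1.567, 1.004]
ft_force: [0.4, -0.3, -0.7]
finger_gap: 0.0589
top 8676 z 0.0529 rect [ 504.8 -307.8   52.    29.7   11.9] tool x(top) -0.0171 tool z span [-0.0146  0.0134] offset mm [ 0.  -0.4] bottom below tcp mm 16.9
lin [1.43 0.18 0.05] ang [0.2 0.1 0.2] q6 0.49
```

```bash
python3 -m pendant '{"grip":[1,1,1,1],"linear":[[0.6,0.15,0],[1.2,0.15,0],[1.4,0.15,0],[1.4,0.15,0]],"angular":[[0,0,0],[0,0,0],[0,0,0],[0,0,0]]}'; python3 -c "
from h import *
held();go(.5030,-.3072,.0208,11.6)"
```

```text
clock: 12.95
tool_pos: [0.5032, -0.3076, 0.0216]
ee_rot: [-1.06, 1.567, 0.717]
ft_force: [0.0, 0.7, -1.3]
finger_gap: 0.0585
top 12420 z 0.039 rect [ 501.3 -298.2   52.    50.5   11.8] tool x(top) -0.0172 tool z span [-0.0148  0.0347] offset mm [-2.1  9.5] bottom below tcp mm 16.8
lin [0.1  0.03 0.05] ang [0.2 0.1 0.2] q6 0.49
```

Same height as the first carton at release. I lower 1 mm, open and retreat.

```bash
python3 -m pendant '{"grip":[1,1,0,0,0],"linear":[[0.1,0,0],[0.1,0,0],[0.1,0,0],[0.1,0,0],[0.1,0,0]],"angular":[[0,0,0],[0,0,0],[0,0,0],[0,0,0],[0,0,0]]}' && python3 -m pendant '{"grip":[0,0,0,0,0],"linear":[[0,0,0],[-2,0,0],[-6,0,0],[-10,0,0],[-13,0,0]],"angular":[[0,0,0],[0,0,0],[0,0,0],[0,0,0],[0,0,0]]}'; python3 - <<'E'
from h import *
go(.5705,-.109,.16,67.1)
c=read_camera("wrist"); cv2.imwrite("pics/w3.png",c["img"][:,:,::-1])
P=cloud(c,True); m=(P[...,2]>.034)&(P[...,2]<.042)&(np.hypot(P[...,0]-.5,P[...,1]+.292)<.06)
n,l=cv2.connectedComponents(m.astype(np.uint8),connectivity=4)
for i in range(1,n):
    if (l==i).sum()>300: print((l==i).sum(),rect(P[l==i][:,:2]),np.median(P[l==i][:,2]))
E
```

```text
clock: 13.62
tool_pos: [0.5035, -0.3078, 0.021]
ee_rot: [-1.232, 1.566, 0.544]
ft_force: [0.3, 0.2, -0.8]
finger_gap: 0.0853
clock: 14.25
tool_pos: [0.5034, -0.3083, 0.1531]
ee_rot: [-1.531, 1.565, 0.245]
ft_force: [-0.0, -1.2, -0.5]
finger_gap: 0.0854
lin [ -0.62 -10.64  18.14] ang [-55.3  -0.1   0.3] q6 0.49
3202 [ 504.5 -308.1   59.9   28.9   12.2] 0.0374755954718435
2879 [ 498.3 -276.3   60.3   28.7   12. ] 0.03745974851666977
```

View pics/w3.png

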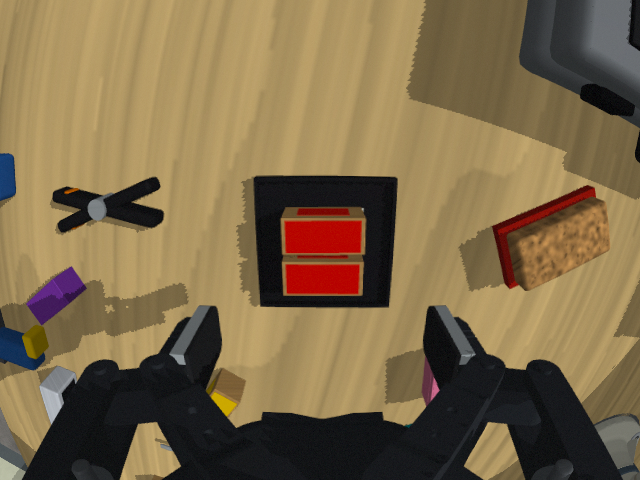

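Both red cartons stand in the tray at (322,238) and (322,278), parallel and flat, within about 1.5 mm of the rectangles. Next is the first yellow carton, the right-hand one.

```bash
python3 -m pendant '{"grip":[0,0,0,0,0],"linear":[[-0.6,-2,3.4],[-0.6,-4,6.9],[-0.6,-6.4,10.5],[-0.6,-8.6,14.5],[-0.6,-10.6,18.1]],"angular":[[-10,0,0],[-20,0,0],[-30,0,0],[-40,0,0],[-50,0,0]]}' && python3 -m pendant '{"grip":[0,0],"linear":[[0,0,0],[0,0,0]],"angular":[[-5,0,0],[-5,0,0]]}'; python3 - <<'E'
from h import *
c=read_camera("wrist")
P=cloud(c,True)
m=(P[...,2]>.03)&(P[...,2]<.038)&(np.abs(P[...,0]-.5705)<.045)&(np.abs(P[...,1]+.109)<.045)
q=rect(P[m][:,:2]);print(m.sum(), q)
go(q[0]/1000,q[1]/1000,.018,q[4])
E
```

```text
clock: 14.92
tool_pos: [0.5719, -0.1091, 0.1636]
ee_rot: [-2.849, 1.56, -0.193]
ft_force: [-0.5, -0.9, 1.0]
finger_gap: 0.0858
clock: 15.18
tool_pos: [0.5719, -0.1086, 0.1634]
ee_rot: [-2.941, 1.56, -0.197]
ft_force: [0.1, -0.2, -0.4]
finger_gap: 0.085
2911 [ 571.  -109.5   60.1   28.6   67. ]
lin [14.55  0.1   0.21] ang [ 0.1 -0.6  0.1] q6 1.09
```

```bash
python3 -m pendant '{"grip":[0,0,0,0,0],"linear":[[3,0.1,0.2],[8,0.1,0.2],[12,0.1,0.2],[14.5,0.1,0.2],[14.5,0.1,0.2]],"angular":[[0,-0.6,0],[0,-0.6,0],[0,-0.6,0],[0,-0.6,0],[0,-0.6,0]]}' && python3 -m pendant '{"grip":[1,1,1,1,1],"linear":[[0,0,0],[0,0,0],[0,0,0],[0,0,0],[0,0,0]],"angular":[[0,0,0],[0,0,0],[0,0,0],[0,0,0],[0,0,0]]}' 50 && python3 -m pendant '{"grip":[1,1,1,1,1],"linear":[[0,0,0],[-2,0,0],[-6,0,0],[-11,0,0],[-13,0,0]],"angular":[[0,0,0],[0,0,0],[0,0,0],[0,0,0],[0,0,0]]}'; python3 -c "
from h import *
go(.4852,-.2955,.15,101.8)"
```

```text
clock: 15.85
tool_pos: [0.5694, -0.1102, 0.0166]
ee_rot: [-0.08, 1.567, 2.658]
ft_force: [0.6, -1.0, -0.2]
finger_gap: 0.0852
clock: 16.48
tool_pos: [0.5705, -0.1104, 0.0183]
ee_rot: [-0.917, 1.569, 1.822]
ft_force: [-0.2, 1.0, 6.5]
finger_gap: 0.0588
clock: 17.1
tool_pos: [0.5716, -0.1106, 0.1514]
ee_rot: [-2.445, 1.567, 0.294]
ft_force: [0.0, 0.6, -2.6]
finger_gap: 0.059
lin [ 0.08 20.4   0.71] ang [-34.9  -0.2   0.1] q6 1.09
```

```bash
python3 -m pendant '{"grip":[1,1,1,1,1],"linear":[[0,4,0],[0,8.5,0.2],[0,13,0.4],[0,17.5,0.6],[0,20.4,0.7]],"angular":[[-9,0,0],[-18,0,0],[-27,0,0],[-35,0,0],[-35,0,0]]}' && python3 -m pendant '{"grip":[1,1],"linear":[[0,0,0],[0,0,0]],"angular":[[0,0,0],[0,0,0]]}'; python3 -c "
from h import *
held(); go(.4852,-.2955,.065,101.8)"
```

```text
clock: 17.73
tool_pos: [0.4838, -0.2968, 0.1503]
ee_rot: [-2.776, 1.567, 0.573]
ft_force: [0.6, -0.6, -2.4]
finger_gap: 0.0589
clock: 17.98
tool_pos: [0.4836, -0.2964, 0.15]
ee_rot: [-2.52, 1.567, 0.829]
ft_force: [0.3, 0.7, -1.3]
finger_gap: 0.0591
top 8419 z 0.1652 rect [ 483.8 -296.2   52.1   29.6  -77.6] tool x(top) -0.0151 tool z span [-0.0143  0.014 ] offset mm [-0.1 -0.1] bottom below tcp mm 18.9
lin [ 8.51 -0.02 -0.12] ang [ 0.2 -0.2  0.1] q6 2.06
```

```bash
python3 -m pendant '{"grip":[1,1,1,1,1],"linear":[[2,0,-0.1],[5,0,-0.1],[7.5,0,-0.1],[8.5,0,-0.1],[8.5,0,-0.1]],"angular":[[0,-0.2,0],[0,-0.2,0],[0,-0.2,0],[0,-0.2,0],[0,-0.2,0]]}'; python3 -c "
from h import *
held();go(.4852,-.2955,.0575,101.8)"
```

```text
clock: 18.65
tool_pos: [0.4852, -0.2952, 0.0649]
ee_rot: [-1.054, 1.568, 2.297]
ft_force: [-0.1, -0.5, -2.5]
finger_gap: 0.0589
top 8427 z 0.0802 rect [ 485.9 -295.6   52.1   29.6  -77.7] tool x(top) -0.0145 tool z span [-0.0143  0.014 ] offset mm [0.1 0. ] bottom below tcp mm 19.5
lin [ 0.82 -0.02  0.05] ang [ 0.2 -0.   0.1] q6 2.05
```

```bash
python3 -m pendant '{"grip":[1,1,1,1],"linear":[[0.4,0,0],[0.75,0,0],[0.75,0,0],[0.75,0,0]],"angular":[[0,0,0],[0,0,0],[0,0,0],[0,0,0]]}'; python3 -c "
from h import *
held();go(.4852,-.2955,.0565,101.8)"
```

```text
clock: 19.2
tool_pos: [0.4858, -0.2957, 0.0584]
ee_rot: [-1.902, 1.57, 1.449]
ft_force: [0.2, 1.0, -2.1]
finger_gap: 0.0586
top 8441 z 0.0737 rect [ 486.1 -295.6   52.    29.6  -77.9] tool x(top) -0.0153 tool z span [-0.0146  0.0137] offset mm [0.3 0.1] bottom below tcp mm 18.7
lin [ 0.19 -0.03  0.06] ang [ 0.2 -0.   0.1] q6 2.05
```

```bash
python3 -m pendant '{"grip":[1,1,1],"linear":[[0.14,0,0.05],[0.14,0,0.05],[0.14,0,0.05]],"angular":[[0,0,0],[0,0,0],[0,0,0]]}'; python3 -c "
from h import *
held();go(.4852,-.2955,.0565,101.8)"
```

```text
clock: 19.62
tool_pos: [0.4853, -0.2958, 0.057]
ee_rot: [-1.913, 1.57, 1.438]
ft_force: [-0.1, -0.4, -3.4]
finger_gap: 0.0589
top 8435 z 0.0723 rect [ 485.7 -295.7   52.1   29.7  -77.7] tool x(top) -0.0153 tool z span [-0.0146  0.0136] offset mm [0.3 0.1] bottom below tcp mm 18.7
lin [ 0.05 -0.03  0.01] ang [ 0.2 -0.   0.1] q6 2.05
```

```bash
python3 -m pendant '{"grip":[1,0,0,0,0],"linear":[[0.04,0,0],[0.04,0,0],[0.04,0,0],[0.04,0,0],[0.04,0,0]],"angular":[[0,0,0],[0,0,0],[0,0,0],[0,0,0],[0,0,0]]}' && python3 -m pendant '{"grip":[0,0,0,0,0],"linear":[[0,0,0],[-2,0,0],[-5,0,0],[-8,0,0],[-10,0,0]],"angular":[[0,0,0],[0,0,0],[0,0,0],[0,0,0],[0,0,0]]}'; python3 -c "
from h import *
go(.571,.1075,.16,-76.5)"
```

```text
clock: 20.3
tool_pos: [0.4854, -0.2958, 0.0567]
ee_rot: [-2.144, 1.57, 1.207]
ft_force: [0.2, 0.0, -0.1]
finger_gap: 0.0853
clock: 20.92
tool_pos: [0.4858, -0.2962, 0.1584]
ee_rot: [2.981, 1.569, 0.049]
ft_force: [0.9, -0.1, 0.2]
finger_gap: 0.0854
lin [ -0.14 -37.71 -16.73] ang [-1.5 -0.1 -0. ] q6 2.05
```

```bash
python3 -m pendant '{"grip":[0,0,0,0,0],"linear":[[0,-4,-1.8],[0,-9,-4],[0,-14,-6.2],[0,-19,-8.4],[0,-24,-10.6]],"angular":[[0,0,0],[0,0,0],[0,0,0],[-1,0,0],[-1.5,0,0]]}' && python3 -m pendant '{"grip":[0,0,0,0],"linear":[[0,-5,-2.2],[0,-10,-4.4],[-0.1,-13,-5.8],[-0.1,-13,-5.8]],"angular":[[0,0,0],[0,0,0],[0,0,0],[0,0,0]]}'; python3 - <<'E'
from h import *
c=read_camera("wrist")
P=cloud(c,True)
m=(P[...,2]>.03)&(P[...,2]<.038)&(np.abs(P[...,0]-.571)<.042)&(np.abs(P[...,1]-.1075)<.045)
q=rect(P[m][:,:2]);print(m.sum(), q)
go(q[0]/1000,q[1]/1000,.018,q[4])
c=read_camera("top"); v=cv2.projectPoints(np.array([[.4852,-.2955,.072]]),c["rvec"],c["tvec"],c["mtx"],None)[0].ravel().round().astype(int)
print(v,top_rect(c,*v,z=(.068,.08)))
E
```

```text
clock: 21.55
tool_pos: [0.5396, -0.0376, 0.1587]
ee_rot: [2.96, 1.568, 0.054]
ft_force: [1.6, 0.1, -0.8]
finger_gap: 0.085
clock: 22.05
tool_pos: [0.5658, 0.1045, 0.1595]
ee_rot: [2.988, 1.568, 0.085]
ft_force: [-0.2, -0.1, 0.2]
finger_gap: 0.0855
3014 [572.8 107.1  59.9  27.9 -76.3]
lin [14.16 -0.22 -0.77] ang [-0.1 -0.1 -0. ] q6 1.36
[479 274] (array([ 485.4, -295.5,   61. ,   28.1,  -77.9]), 0.074, 517, np.int32(76))
```

```bash
python3 -m pendant '{"grip":[0,0,0,0,0],"linear":[[3,-0.2,-0.7],[8,-0.2,-0.7],[12,-0.2,-0.7],[14.1,-0.2,-0.7],[14.1,-0.2,-0.7]],"angular":[[0,0,0],[0,0,0],[0,0,0],[0,0,0],[0,0,0]]}' && python3 -m pendant '{"grip":[1,1,1,1,1],"linear":[[0,0,0],[0,0,0],[0,0,0],[0,0,0],[0,0,0]],"angular":[[0,0,0],[0,0,0],[0,0,0],[0,0,0],[0,0,0]]}' 50 && python3 -m pendant '{"grip":[1,1,1,1,1],"linear":[[0,0,0],[-2,0,0],[-6,0,0],[-11,0,0],[-13,0,0]],"angular":[[0,0,0],[0,0,0],[0,0,0],[0,0,0],[0,0,0]]}'; python3 -c "
from h import *
go(.5165,-.2889,.15,101.8)"
```

```text
clock: 22.78
tool_pos: [0.5708, 0.1042, 0.0172]
ee_rot: [0.639, 1.569, -2.267]
ft_force: [-0.5, 0.4, 0.2]
finger_gap: 0.0854
clock: 23.4
tool_pos: [0.5719, 0.1044, 0.019]
ee_rot: [2.313, 1.569, -0.593]
ft_force: [0.1, -0.9, 6.3]
finger_gap: 0.0591
clock: 24.02
tool_pos: [0.5728, 0.1048, 0.1523]
ee_rot: [2.979, 1.565, 0.074]
ft_force: [-0.0, 0.2, -1.7]
finger_gap: 0.0589
lin [ 0.18 36.97 14.67] ang [ 1.7 -0.3 -0.1] q6 1.36
```

```bash
python3 -m pendant '{"grip":[1,1,1,1,1],"linear":[[0,4,1.6],[0,9,3.6],[0,14,5.6],[0,19,7.5],[0,24,9.5]],"angular":[[0,0,0],[0,0,0],[0,0,0],[1,0,0],[1.7,-0.2,0]]}' && python3 -m pendant '{"grip":[1,1,1,1,1],"linear":[[0,4,1.6],[0,8,3.2],[0,11,4.3],[0,12.8,5],[0,12.8,5]],"angular":[[0,0,0],[0,0,0],[0,0,0],[0,0,0],[0,0,0]]}'; python3 -c "
from h import *
held(); go(.5166,-.2889,.065,101.9)"
```

```text
clock: 24.65
tool_pos: [0.5357, -0.1522, 0.1517]
ee_rot: [2.942, 1.569, 0.006]
ft_force: [0.8, -0.3, -0.7]
finger_gap: 0.0593
clock: 25.28
tool_pos: [0.5125, -0.2884, 0.1513]
ee_rot: [-3.011, 1.569, 0.335]
ft_force: [0.3, 0.5, -1.3]
finger_gap: 0.059
top 8445 z 0.1658 rect [ 514.1 -287.3   52.    29.2  -78.2] tool x(top) -0.0144 tool z span [-0.0155  0.0125] offset mm [1.4 0.3] bottom below tcp mm 19.6
lin [ 8.64  0.21 -0.34] ang [-0.1 -0.1  0. ] q6 2.02
```

```bash
python3 -m pendant '{"grip":[1,1,1,1,1],"linear":[[0,0.2,-0.25],[2,0.2,-0.25],[4,0.2,-0.25],[5,0.2,-0.25],[5,0.2,-0.25]],"angular":[[0,0,0],[0,0,0],[0,0,0],[0,0,0],[0,0,0]]}'; python3 -c "
from h import *
held();go(.5156,-.2890,.0575,101.9)"
```

```text
clock: 25.95
tool_pos: [0.5156, -0.2884, 0.1009]
ee_rot: [-2.11, 1.57, 1.237]
ft_force: [0.4, 0.1, 0.1]
finger_gap: 0.0588
top 8449 z 0.1154 rect [ 517.5 -288.5   52.1   29.3  -77.9] tool x(top) -0.0137 tool z span [-0.0155  0.0124] offset mm [1.4 0.3] bottom below tcp mm 20.3
lin [4.42 0.01 0.06] ang [-0.1 -0.1 -0. ] q6 2.02
```

```bash
python3 -m pendant '{"grip":[1,1,1,1,1],"linear":[[1,0,0.02],[2,0,0.02],[3,0,0.02],[4,0,0.02],[4.15,0,0.02]],"angular":[[0,0,0],[0,0,0],[0,0,0],[0,0,0],[0,0,0]]}' && python3 -m pendant '{"grip":[1,1],"linear":[[0,0,0],[0,0,0]],"angular":[[0,0,0],[0,0,0]]}'; python3 -c "
from h import *
held();go(.5156,-.2890,.0575,101.9)"
```

```text
clock: 26.62
tool_pos: [0.5153, -0.2886, 0.0591]
ee_rot: [-1.607, 1.57, 1.74]
ft_force: [-0.1, 0.4, -1.5]
finger_gap: 0.0588
clock: 26.88
tool_pos: [0.5155, -0.2887, 0.0594]
ee_rot: [-2.257, 1.57, 1.09]
ft_force: [-0.0, 0.1, -1.4]
finger_gap: 0.059
top 12032 z 0.0736 rect [ 506.4 -290.6   52.    51.3  -78.2] tool x(top) -0.0141 tool z span [-0.0159  0.0347] offset mm [-9.1 -1.9] bottom below tcp mm 19.9
lin [0.19 0.03 0.  ] ang [-0.1 -0.   0. ] q6 2.02
```

```bash
python3 -m pendant '{"grip":[1,1,1],"linear":[[0.14,0,0],[0.16,0,0],[0.16,0,0]],"angular":[[0,0,0],[0,0,0],[0,0,0]]}' && python3 -m pendant '{"grip":[0,0,0,0],"linear":[[0,0,0],[0,0,0],[0,0,0],[0,0,0]],"angular":[[0,0,0],[0,0,0],[0,0,0],[0,0,0]]}' && python3 -m pendant '{"grip":[0,0,0,0,0],"linear":[[0,0,0],[-2,0,0],[-6,0,0],[-10,0,0],[-13,0,0]],"angular":[[0,0,0],[0,0,0],[0,0,0],[0,0,0],[0,0,0]]}' && python3 -m pendant '{"grip":[0,0,0],"linear":[[0,-4,0],[0,-9,0],[0,-12,0]],"angular":[[0,0,0],[0,0,0],[0,0,0]]}'; python3 - <<'E'
from h import *
for n in ("wrist","top"):
    c=read_camera(n); f=n=="wrist"; P=cloud(c,f); m=(P[...,2]>.066)&(P[...,2]<.08)&(np.hypot(P[...,0]-.5,P[...,1]+.292)<.07)
    k,l=cv2.connectedComponents(m.astype(np.uint8),connectivity=4)
    for i in range(1,k):
        if (l==i).sum()>200: print(n,(l==i).sum(),rect(P[l==i][:,:2]),np.median(P[l==i][:,2]))
    if not f:
        for u,v in((250,190),(254,298)): print(top_rect(c,u,v)[0])
cv2.imwrite("pics/t9.png",cv2.resize(c["img"][90:360,150:520,::-1],None,fx=2.1,fy=2.1))
c=read_camera("side"); cv2.imwrite("pics/s9.png",cv2.resize(c["img"][240:460,280:560,::-1],None,fx=2.7,fy=2.7))
E
```

```text
clock: 27.3
tool_pos: [0.5156, -0.2887, 0.0579]
ee_rot: [-2.519, 1.57, 0.829]
ft_force: [1.1, 0.0, -2.0]
finger_gap: 0.0588
clock: 27.8
tool_pos: [0.5156, -0.2888, 0.058]
ee_rot: [-2.683, 1.57, 0.665]
ft_force: [-0.4, -0.4, 0.2]
finger_gap: 0.0853
clock: 28.42
tool_pos: [0.5158, -0.289, 0.19]
ee_rot: [2.838, 1.568, -0.098]
ft_force: [-0.4, 0.4, -1.1]
finger_gap: 0.0853
clock: 28.8
tool_pos: [0.4907, -0.1699, 0.1902]
ee_rot: [2.941, 1.568, 0.006]
ft_force: [0.5, 0.8, -0.1]
finger_gap: 0.0851
wrist 2625 [ 517.3 -288.5   61.2   28.6  -77.7] 0.07162990307217226
wrist 2351 [ 486.3 -296.    61.1   28.5  -78.3] 0.07166624363675961
[649.7 127.4  60.7  28.3  87.4]
[447.7 129.7  39.9  28.4  73.7]
```

View pics/t9.png

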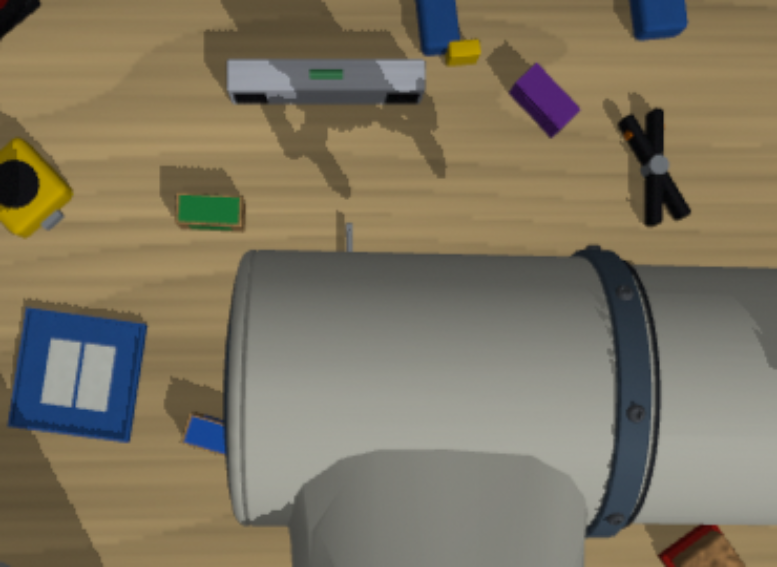

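View pics/s9.png

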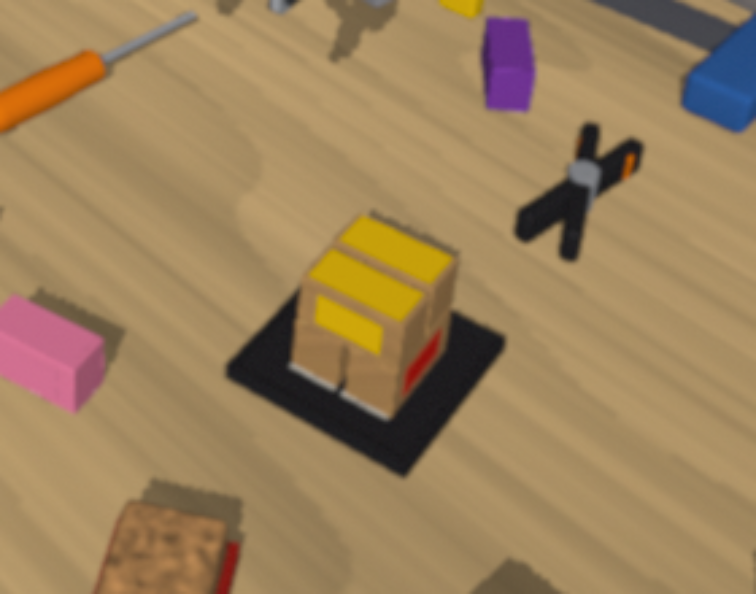

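The side view shows the stack standing free: yellow tops at crop (395,250) and (365,285), crosswise over the red pair. A thin white strip shows at the near ends at (315,375) and (365,402). The wrist view, the only one clear of the arm, puts the yellows at (517.3,-288.5) and (486.3,-296.0), both level. In the top view the green carton is unmoved and the arm partly hides the blue one. I want to know how wide the white strip is.

```bash
python3 -m pendant '{"grip":[0,0,0,0,0],"linear":[[0,-5,-1],[0,-10,-2],[0,-15,-3],[0,-20,-4],[0,-25,-5]],"angular":[[0,0,0],[0,0,0],[0,0,0],[0,0,0],[0,0,0]]}'; python3 - <<'E'
from h import *
c=read_camera("side"); cv2.imwrite("pics/s10.png",cv2.resize(c["img"][360:400,375:445,::-1],None,fx=11,fy=11,interpolation=cv2.INTER_NEAREST))
t=np.array([.4998,-.2921]);a=np.radians(11.6);R=np.array([[np.cos(a),-np.sin(a)],[np.sin(a),np.cos(a)]])
for y in(-.016,.016):
  for x in (-.030,-.0285,-.026):
    p=cv2.projectPoints(np.array([[*(t+R@[x,y]),.004]]),c["rvec"],c["tvec"],c["mtx"],None)[0].ravel(); print(x,y,((p-[375,360]+.5)*11).round())
hsv=cv2.cvtColor(c["img"],cv2.COLOR_RGB2HSV); w=(hsv[...,1]<60)&(hsv[...,2]>120); w[:360]=0;w[405:]=0;w[:,:380]=0;w[:,445:]=0
v,u=np.nonzero(w); P=on_plane(c,np.stack([u,v],-1),.004)[:,:2]; L=(P-t)@R*1000; print(len(u),np.percentile(L[:,0],[0,10,50,90,100]).round(1))
c=read_camera("top"); P=cloud(c); m=(P[...,2]>.066)&(P[...,2]<.08)&(np.hypot(P[...,0]-.5,P[...,1]+.292)<.07)
print(rect(P[m][:,:2])); print(top_rect(c,254,298)[0],top_rect(c,250,190)[0])
E
```

```text
clock: 29.58
tool_pos: [0.4889, 0.0853, 0.1904]
ee_rot: [2.807, 1.567, -0.128]
ft_force: [1.2, -0.5, -0.4]
finger_gap: 0.0852
-0.03 -0.016 [436. 337.]
-0.0285 -0.016 [442. 330.]
-0.026 -0.016 [452. 318.]
-0.03 0.016 [225. 221.]
-0.0285 0.016 [231. 214.]
-0.026 0.016 [241. 202.]
47 [-30.3 -29.8 -28.8 -27.9 -27.7]
[ 501.2 -291.6   61.9   60.8  -78. ]
[ 800.1   86.6 2105.8 1442.8  -89.7] [649.7 127.1  60.1  29.1  86.8]
```

View pics/s10.png

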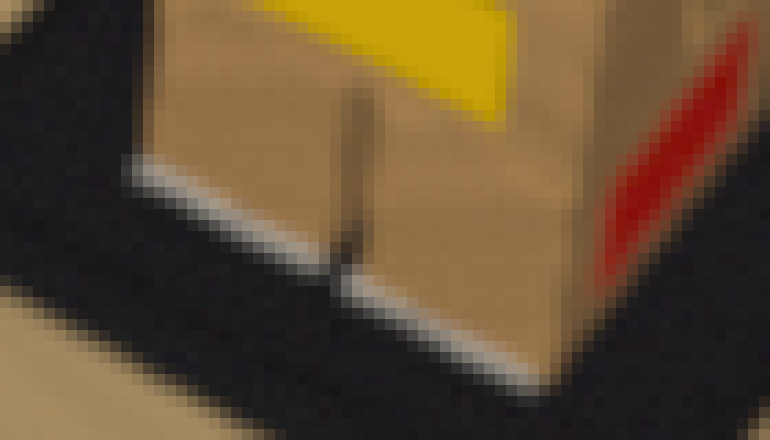

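The strip is about 2 mm wide, so the pair sits 2 mm along tray x from the exact rectangles. A nudge would risk more than it gains, so I hand in.

```bash
python3 -m pendant '{"grip":[0,0],"linear":[[0,0,0],[0,0,0]],"angular":[[0,0,0],[0,0,0]]}'; python3 -c "
from workcell import r
print(r.sign_off())"
```

```text
clock: 29.92
tool_pos: [0.4893, 0.0865, 0.19]
ee_rot: [2.899, 1.568, -0.032]
ft_force: [-0.0, 0.4, 0.6]
finger_gap: 0.0856
the job is handed in; nothing more can be done
None
```

The black tray is packed and the job was handed in at about 30 s. Both red cartons lie flat on the white rectangles, and both yellow cartons lie crosswise on top, each bridging both reds. The stack stands by itself and the gripper is well clear of it.

**Last checks:**
- **Stack:** The yellow tops are level at 71.6 mm. The two yellows together cover about 61 x 62 mm. The centres of the two layers agree to about 1 mm, with a gap of about 4 mm between cartons.
- **Forces:** The wrist force I read stayed under about 7 N.
- **Not exact:** The red pair sits about 2 mm along tray x from the painted rectangles, so a thin white strip shows at the near ends. I left it, because nudging a loaded stack was riskier.
- **Green carton:** It read the same position before and after.
- **Blue carton:** I could not fully re-measure it. The arm hid part of it in the second-to-last look and blocked the last one, where the reading was meaningless. The part I could see was in place, and no move went down near it.

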